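Draw the rolling pin out from under the cutlery tray

TASK

The rolling pin lies in the deep wooden utensil box, half of it under the cutlery tray that sits across one end of the box. See which end of the pin the tray leaves free, take the pin by that end, tip it and draw it out slantwise through the gap without lifting or shifting the tray or knocking over the spice jar. Finish while holding it in the gripper: level, at a standstill, a hand's breadth above the top of the tray and touching nothing else.

Things in the scene. Friction and masses are not known exactly. Their poses are not given: they have to be found in the camera images.
- box_middle (a point): Open-topped pale wooden utensil box, fixed. Point: centre of the box in plan, at the height of its long rims (76 mm above the worktop). y runs along its length, z up. Inside 350 mm long (y), 130 mm wide (x); walls 8 mm thick. Long walls 76 mm high, end walls 64 mm. A wall cabinet hangs behind it (front x = 0.573 m, underside z = 0.484 m): with the pin raised keep the gripper at x below 0.45 m.
- box_floor (a point): Middle of the box's inside floor, 6 mm above the worktop; axes as box_middle. At y = +35 and -35 mm stands a low rest across the floor, 10 mm wide in y: the pin lies on these two, its underside 10 mm above the worktop. Each rest has two cheeks beside the pin that reach x = 23 mm and 19 mm above the worktop.
- tray_middle (a point): Loose plywood cutlery tray (0.7 kg) lying on the long rims over either the +y or the -y half of the box; the other half is an open gap 170 to 183 mm long. Point: middle of its underside, 76 mm above the worktop; axes as the box. 172 mm long (y), 146 wide (x), 34 high (top at 110 mm). Holds small cutlery below its rim. Small corner feet reach 6 mm down inside the long walls, clear of the pin.
- pin_middle (a point): Dark wooden rolling pin, a plain round rod 300 mm long, 28 mm in diameter, 0.12 to 0.21 kg, lying along the box's centre line with its axis 24 mm above the worktop, its middle within about 12 mm of the box's. Point: centre of the rod; y runs along the rod. About half of it is under the tray.
- pin_end_left (a point): Centre of the pin's end face at +y of the pin, the left end as seen from the robot.
- pin_end_right (a point): Centre of the pin's end face at -y of the pin, the right end as seen from the robot.
- spice_jar: Loose spice jar with a red cap, 45 mm in diameter and 106 mm high, standing on the worktop about 200 mm behind the box's centre line, level with the open half. Origin at the centre of its underside. Not to be knocked over.

How it is judged:
On the way:
1. the pin is tipped by more than 8 degrees while its middle is still no higher than the tray's rim (height (world z) of pin_middle below 0.11 m and (angle between pin_middle's own y axis and vertical below 1.43 rad or angle between pin_middle's own y axis and vertical above 1.71 rad)), for 0.1 s.
At the end, for the whole second after the job is handed in: The pin is held between the fingers, level within 15 degrees and still (under 30 mm/s), both its ends at least 165 mm above the worktop (55 mm above the tray's rim), touching neither tray nor box; the tray is within 15 mm of where it was and the spice jar is upright (height (world z) of each of pin_end_left, pin_end_right above 0.165 m and angle between pin_middle's own y axis and vertical between 1.31 and 1.83 rad and contact force between rolling_pin and the fingers above 1 N and contact force between rolling_pin and cutlery_tray below 0.1 N and contact force between rolling_pin and utensil_box below 0.1 N and linear speed of rolling_pin below 0.03 m/s and distance of tray_middle from where it was at the start of the episode below 0.015 m and angle between spice_jar's own z axis and vertical below 0.2 rad); the arm keeps its last pose, push and grip.
It fails at once if the tray is shifted by more than 15 mm (distance of tray_middle from where it was at the start of the episode above 0.015 m).
It fails at once if the tray is tipped by more than 6 degrees (angle between tray_middle's own z axis and vertical above 0.105 rad).
It fails at once if the spice jar is knocked over (angle between spice_jar's own z axis and vertical above 0.4 rad).
It also fails if it takes over 40 s, if anything falls off the work surface, if the arm or the gripper's body presses on something with over 40 N, if the wrist force passes 120 N, or if a joint passes its speed limit or range.

ROBOT

A 6-joint arm with a two-finger parallel gripper is mounted at the origin on a cart in front of the work surface, level with it; the furniture and walls round the work are solid. World frame = base frame: x ahead of the robot, y to its left, z up, the work surface at z = 0. Lengths are in m, angles in rad, forces in N, time in s.
With the tool pointing down it reaches from about 0.35 to 1 m from the base axis. Payload 7.1 kg.
Tool frame: the origin (TCP) lies midway between the tips of the shut fingers; the grasp point (between the pads) lies 19 mm behind it; z points along the fingers, y is the line along which they close (so a half turn about z gives the same grasp; the last joint's range is limited). The gripper opens to 85 mm and grips with 20 to 120 N. Pads are 22 mm wide; open, the fingers measure 114 mm over their backs; the gripper's body (76 mm by 85 mm) begins 54 mm behind the grasp point. The pads swing forward as they close: fully open they stand 13 mm farther back than shut.
Start: joints at [1.086, 0.423, 1.63, -0, 1.089, -0.019], TCP at [0.281, 0.558, 0.196] pointing down, gripper open.
Joint ranges: [-3, 3], [-0.9, 2.11], [0.09, 2.58], [-1.31, 4.45], [0.11, 2.69], [-2.54, 2.54]. Speed limits (rad/s): [2.39, 2.39, 3.01, 3.14, 3.14, 3.14].

INTERFACE

Orientations are given as a unit quaternion [w, x, y, z].
In Python, from cell import manip gives the robot as it stands.
- The arm moves only by the tool servo_tool, never from a script. Its argument "motion" is a list that holds one entry, the list of rows, each a list of 7 numbers: the turn, a rotation vector about the tool's x, y, z in rad, then the shift along the tool's x, y, z in cm, then the gripper's target within -1 to 1 (shut at 1, half-way at 0, fully open at -1). In form: [[[wx, wy, wz, tx, ty, tz, fingers], ...]]. A call has 1 to 20 rows; each row shifts and turns the commanded pose from where the row before left it, along the tool's axes as they then stand; what a row does not reach is not made up. A row lasts 1/10 s, in which the tool goes at most 50 mm and 8.59 degrees, less where a joint would pass 70% of its speed; a pose out of reach is approached as far as the arm can. A call with a gripper value outside its range is refused whole. The fingers move at their own pace and stop on an object; "force" is the grip in N (left out, the last holds). Time passes only in rows, so rows that do not move let the fingers close. It gives the time, the measured TCP pose, the force, the opening and the grip force at its end, in the units of the state.
- manip.get_state(): the state, without advancing time (a new reading comes with each control period).
- manip.read_camera(name): name is "scene" or "top" or "wrist"; returns the picture (420x560x3 uint8, red, green, blue); there is no depth.
- manip.camera_model(name): a dict with "fx", "fy", "cx", "cy" (pixels), "dist" ([k1, k2, p1, p2, k3] as OpenCV has them; the pictures are not rectified), "extrinsics" (4x4, takes a point from world to camera coordinates). Camera axes: x right, y down, z forward; pixel columns grow to the right and rows downward; lengths in m; the calibration is good to about 2 mm. A picture is of the moment at which its call begins: read the wrist's pose just before it. camera_model takes no time and is no camera call; for the wrist camera it gives the pose at the moment of the call.
- manip.sign_off(): hands the job in; it is judged then, once.
The state is a dict: "t": time; "qpos": joint angles; "qd": joint speeds; "effort": joint torques, N m; "position": TCP position; "tcp_rot": TCP orientation; "ft_force": force on the tool from outside, world axes, zero at the start; "moment": the same for the moment, N m; "finger_gap": finger opening in m; "gripper_force": force on a finger pad.
Only numpy, scipy, OpenCV 4.12 (cv2) and the standard library are available. Lean on these libraries where they do the work, as an engineer would, in place of code of your own. Each camera call takes 0.05 s, during which the arm holds its last target. There are 200 camera calls.

## Working session

There is one attempt and no reset: what is moved stays moved. The work goes in short steps, Python scripts to look and compute and a tool call to move; the robot and the scene stay as the last step left them, time stands still between calls to the robot, and variables do not carry over. Pictures are saved under pics/ and viewed, at most 10 in all, crops included, and the job is handed in when it is done.

Besides the shell and the picture viewer there is one more tool, called after "Request:" as name(argument=value, ...), one argument or row to a line, values as JSON. servo_tool: Moves the arm, as the interface text tells. Its arguments: {"type":"object","properties":{"motion":{"type":"array","items":{"type":"array","items":{"type":"array","items":{"type":"number"}}}},"force":{"type":"number"}},"required":["motion"]}

```bash
mkdir -p pics; python3 - <<'E'
from cell import manip
import cv2,numpy as np
s=manip.get_state(); print(s)
for n in ("top","scene"):
    im=manip.read_camera(n); cv2.imwrite(f"pics/{n}0.png",im[...,::-1])
    m=manip.camera_model(n); print(n,{k:np.round(v,4).tolist() for k,v in m.items()})
E
```

```text
{'t': 0.0, 'qpos': array([ 1.08598247e+00,  4.23865938e-01,  1.63074140e+00,  2.22202145e-05,
        1.08858366e+00, -1.89943260e-02]), 'qd': array([-5.82377965e-04, -1.42499420e-03, -2.32207861e-05, -5.24209274e-04,
       -1.02366238e-05,  1.20667815e-03]), 'effort': array([ 2.15607611e-04, -5.57382703e+01, -2.81740701e+01,  3.19872879e-05,
        7.37749273e-03,  4.50426512e-06]), 'position': array([0.28039641, 0.5578675 , 0.19560987]), 'tcp_rot': array([-2.08720838e-04,  2.30814642e-01,  9.72997411e-01, -7.71497044e-04]), 'ft_force': array([ 0.09273236, -0.16814427,  1.23481067]), 'moment': array([ 0.01452335,  0.03417809, -0.00623682]), 'gripper_force': 0.0, 'finger_gap': 0.0853189040134291}
top {'fx': 429.5664, 'fy': 429.5664, 'cx': 282.4995, 'cy': 201.3016, 'dist': [-0.0069, 0.0, 0.0, 0.0, 0.0], 'extrinsics': [[-0.0256, -0.9997, -0.0036, 0.0576], [-0.9705, 0.0257, -0.2398, 0.5368], [0.2398, -0.0027, -0.9708, 0.9017], [0.0, 0.0, 0.0, 1.0]]}
scene {'fx': 468.6309, 'fy': 468.6309, 'cx': 281.2284, 'cy': 212.1295, 'dist': [-0.0554, 0.0, 0.0, 0.0, 0.0], 'extrinsics': [[0.576, -0.8174, -0.0008, -0.2708], [-0.5124, -0.3603, -0.7795, 0.3453], [0.6369, 0.4495, -0.6263, 0.5842], [0.0, 0.0, 0.0, 1.0]]}
```

View pics/top0.png

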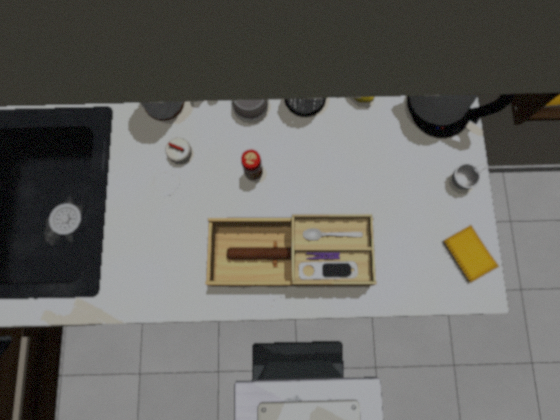

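View pics/scene0.png

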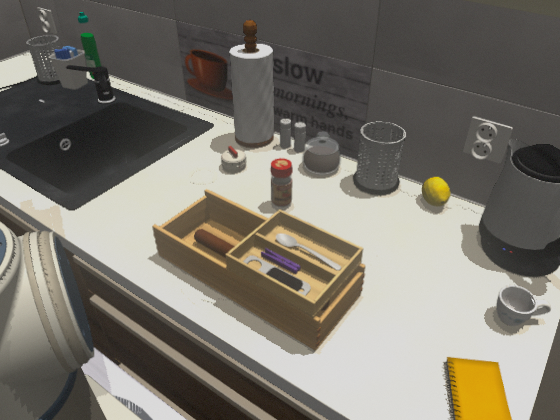

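The tray covers the right (-y) half and the pin's left (+y) end is free: it shows at about (228,254) in the top view, with the tray edge at u≈292. I'll enlarge that area to pick exact points.

```bash
python3 - <<'E'
import cv2
im=cv2.imread("pics/top0.png")[205:300,200:385]
cv2.imwrite("pics/crop0.png",cv2.convertScaleAbs(cv2.resize(im,None,fx=4,fy=4,interpolation=cv2.INTER_CUBIC),alpha=1.5))
E
cat > h.py <<'E'
import cv2,numpy as np
def ray(m,uv,z):
    K=np.array([[m["fx"],0,m["cx"]],[0,m["fy"],m["cy"]],[0,0,1]]);T=np.array(m["extrinsics"])
    p=cv2.undistortPoints(np.array([[uv]],float),K,np.array(m["dist"])).ravel()
    R,t=T[:3,:3],T[:3,3];c=-R.T@t;d=R.T@np.array([p[0],p[1],1]);return c+d*(z-c[2])/d[2]
E
```

```text
(no output)
```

View pics/crop0.png

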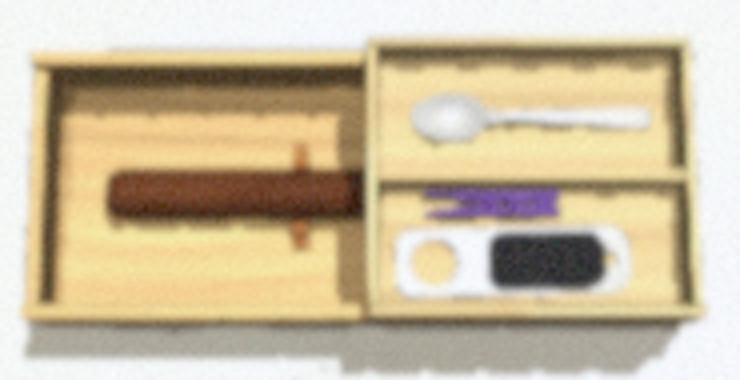

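The enlarged view (crop×4, offset 200,205) shows the pin's end at (108,195) and its outline rows 172–218. The tray's left edge is at u=369, rows 41–316, and the box's left rim corners are (33,60) and (26,318).

```bash
python3 - <<'E'
from cell import manip
from h import *
m=manip.camera_model("top")
for n,u,v,z in [("pin end",108,195,.026),("pin@200",200,195,.024),("pin@300",300,195,.024),("trayBL",369,41,.11),("trayFL",369,316,.11),("trayBR",687,43,.11),("trayFR",694,312,.11),("boxBL",33,60,.076),("boxFL",26,318,.076)]:
    print(n,ray(m,(200+u/4-.4,205+v/4-.4),z).round(4))
print("jar cap",ray(m,(251,157),.106).round(4))
E
```

```text
pin end [0.4291 0.174  0.026 ]
pin@200 [0.428  0.1218 0.024 ]
pin@300 [0.4265 0.0647 0.024 ]
trayBL [0.4969 0.0246 0.11  ]
trayFL [0.353  0.0291 0.11  ]
trayBR [ 0.4913 -0.1443  0.11  ]
trayFR [ 0.3507 -0.1374  0.11  ]
boxBL [0.4983 0.2093 0.076 ]
boxFL [0.3584 0.2108 0.076 ]
jar cap [0.6308 0.1108 0.106 ]
```

Request:
servo_tool(
  motion=[
    [[0,0,0.141,0,0,0,-0.3],[0,0,0.141,0,0,0,-0.3],[0,0,0.141,0,0,0,-0.3],[0,0,0.141,0,0,0,-0.3],[0,0,0.141,0,0,0,-0.3],[0,0,0.141,0,0,0,-0.3],[0,0,0.141,0,0,0,-0.3],[0,0,0.142,0,0,0,-0.3],[0,0,0,-3.91,1.43,0.2,-0.3],[0,0,0,-3.91,1.43,0.2,-0.3],[0,0,0,-3.91,1.43,0.2,-0.3],[0,0,0,-3.91,1.43,0.2,-0.3],[0,0,0,-3.91,1.43,0.2,-0.3],[0,0,0,-3.91,1.43,0.2,-0.3],[0,0,0,-3.91,1.43,0.2,-0.3],[0,0,0,-3.91,1.43,0.2,-0.3],[0,0,0,-3.91,1.43,0.2,-0.3],[0,0,0,-3.91,1.43,0.2,-0.3],[0,0,0,-3.91,1.43,0.2,-0.3],[0,0,0,0,0,0,-0.3]],
  ],
  force=100,
)

```text
t: 2.1
position: [0.4284, 0.121, 0.1741]
tcp_rot: [0.0, 0.717, 0.697, -0.0]
ft_force: [0.3, 1.5, 0.8]
finger_gap: 0.0557
gripper_force: 0.0
```

```bash
python3 - <<'E'
from cell import manip
from scipy.spatial.transform import Rotation as R
import cv2,numpy as np
s=manip.get_state(); print(s["t"],s["position"],s["finger_gap"],s["qpos"].round(2)); q=s["tcp_rot"]; print(R.from_quat(q[[1,2,3,0]]).as_matrix().round(3))
m=manip.camera_model("wrist"); np.save("wm.npy",m,allow_pickle=True)
im=manip.read_camera("wrist"); cv2.imwrite("pics/w1.png",cv2.convertScaleAbs(im[...,::-1],alpha=1.4))
E
```

```text
2.1 [0.42836944 0.12099137 0.17410543] 0.055745781052974785 [ 0.25  0.19  2.03 -0.    0.92  0.28]
[[ 0.029  1.    -0.   ]
 [ 1.    -0.029 -0.001]
 [-0.001 -0.    -1.   ]]
```

View pics/w1.png

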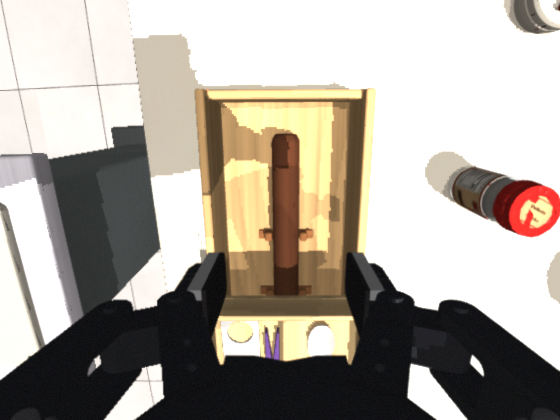

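The wrist view shows the free end of the pin at (286,134), with its axis at u≈286 from v=180 to 290. The fingers straddle its line, and the tray's front face is at v≈297–316.

```bash
python3 - <<'E'
from h import *
m=np.load("wm.npy",allow_pickle=True).item()
for n,u,v,z in [("end",286,134,.03),("axis180",286,180,.024),("axis290",286.5,288,.024),("trayTopL",216,316,.11),("trayTopR",357,316,.11),("rimL",203,92,.076),("rimR",370,92,.076),("endwall inner",286,99,.064)]:
    print(n,ray(m,(u,v),z).round(4))
E
```

```text
end [0.4307 0.1736 0.03  ]
axis180 [0.4295 0.1278 0.024 ]
axis290 [0.4267 0.0057 0.024 ]
trayTopL [0.3673 0.029  0.11  ]
trayTopR [0.4867 0.0256 0.11  ]
rimL [0.3654 0.2107 0.076 ]
rimR [0.4986 0.207  0.076 ]
endwall inner [0.4315 0.2039 0.064 ]
```

Request:
servo_tool(
  motion=[
    [[0,0,-0.004,0,0.1,2,-0.3],[0,0,0,0,0,2.5,-0.3],[0,0,0,0,0,2.5,-0.3],[0,0,0,0,0,2.5,-0.3],[0,0,0,0,0,2,-0.3],[0,0,0,0,0,1.5,-0.3],[0,0,0,0,0,1,-0.3],[0,0,0,0,0,1,-0.3],[0,0,0,0,0,0.7,-0.3],[0,0,0,0,0,0.7,-0.3],[0,0,0,0,0,0,-0.3],[0,0,0,0,0,0,-0.3]],
  ],
)

```text
t: 3.35
position: [0.4287, 0.1246, 0.0105]
tcp_rot: [0.0, 0.714, 0.7, 0.0]
ft_force: [-0.4, 0.1, -0.4]
finger_gap: 0.0557
gripper_force: 0.0
```

Request:
servo_tool(
  motion=[
    [[0,0,0,0,0,0,0],[0,0,0,0,0,0,0.2],[0,0,0,0,0,0,0.4],[0,0,0,0,0,0,0.6],[0,0,0,0,0,0,1],[0,0,0,0,0,0,1],[0,0,0,0,0,0,1],[0,0,0,0,0,0,1]],
  ],
  force=100,
)

```text
t: 4.15
position: [0.4286, 0.1246, 0.0104]
tcp_rot: [-0.0, 0.714, 0.7, -0.0]
ft_force: [-0.2, -0.1, -0.3]
finger_gap: -0.0001
gripper_force: 0.0
```

```bash
python3 - <<'E'
from cell import manip
import cv2,numpy as np
a=manip.read_camera("wrist"); b=manip.read_camera("scene"); 
b=cv2.resize(b[170:340,130:380],None,fx=2,fy=2,interpolation=cv2.INTER_CUBIC)
o=np.zeros((420+0,800,3),np.uint8); a=cv2.resize(a,(400,300)); b=cv2.resize(b,(400,272)); o[:300,:400]=a;o[:272,400:]=b
cv2.imwrite("pics/chk.png",cv2.convertScaleAbs(o[:300,:,::-1],alpha=1.4))
print(manip.get_state())
E
```

```text
{'t': 4.25, 'qpos': array([ 2.56328463e-01,  5.04207696e-01,  2.11631438e+00, -2.78149753e-05,
        5.21103172e-01,  2.76320023e-01]), 'qd': array([-0.00079237, -0.00141432, -0.00032592,  0.00090519,  0.00189469,
       -0.00140923]), 'effort': array([-5.67474872e-04, -4.48628712e+01, -1.24805367e+01, -9.96287383e-06,
        8.80482967e-04,  1.77593918e-06]), 'position': array([0.42860882, 0.12463293, 0.01039891]), 'tcp_rot': array([-2.07386127e-06,  7.14130979e-01,  7.00012103e-01, -1.75863247e-05]), 'ft_force': array([-0.45434799, -0.10103972, -0.66921567]), 'moment': array([0.04509416, 0.01700235, 0.00600895]), 'gripper_force': 0.0, 'finger_gap': -0.0002462921586401726}
```

View pics/chk.png

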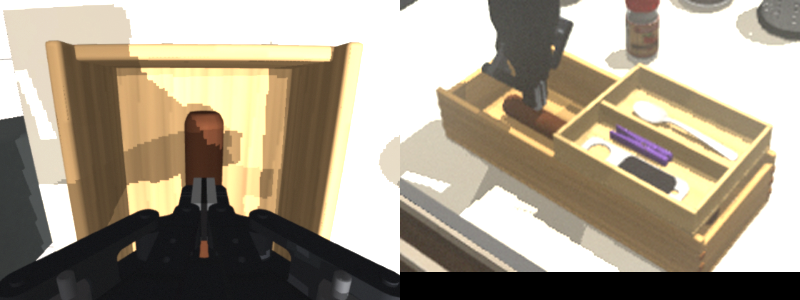

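```bash
python3 - <<'E'
from cell import manip
from h import *
def proj(m,P):
    T=np.array(m["extrinsics"]);K=np.array([[m["fx"],0,m["cx"]],[0,m["fy"],m["cy"]],[0,0,1]])
    return cv2.projectPoints(np.array([P],float),cv2.Rodrigues(T[:3,:3])[0],T[:3,3],K,np.array(m["dist"]))[0].ravel().round(1)
s=manip.get_state();p=s["position"]
for c in("scene","wrist"):
    m=manip.camera_model(c)
    for z in(.0104,.025,.038,.05):print(c,z,proj(m,[p[0],p[1],z]))
    print("pin end top",proj(m,[.430,.1735,.038]),"end bottom",proj(m,[.430,.1735,.010]))
print(np.linalg.inv(np.array(m["extrinsics"])).round(3))
b=manip.read_camera("scene")[190:275,180:290];a=manip.read_camera("wrist")[130:370,180:400]
b=cv2.resize(b,None,fx=4,fy=4,interpolation=cv2.INTER_CUBIC);a=cv2.resize(a,(330,340))
cv2.imwrite("pics/chk2.png",cv2.convertScaleAbs(np.hstack([a,b])[...,::-1],alpha=1.8))
E
```

```text
scene 0.0104 [216.3 249.6]
scene 0.025 [215.6 244.1]
scene 0.038 [215.  239.1]
scene 0.05 [214.5 234.3]
pin end top [196.7 229. ] end bottom [198.3 239.6]
wrist 0.0104 [285. 240.]
wrist 0.025 [285.  249.9]
wrist 0.038 [285.  260.1]
wrist 0.05 [285.  271.1]
pin end top [286.  161.2] end bottom [285.8 154.5]
[[ 1.    -0.018 -0.005  0.43 ]
 [-0.019 -0.963 -0.27   0.193]
 [ 0.     0.27  -0.963  0.187]
 [ 0.     0.     0.     1.   ]]
```

View pics/chk2.png

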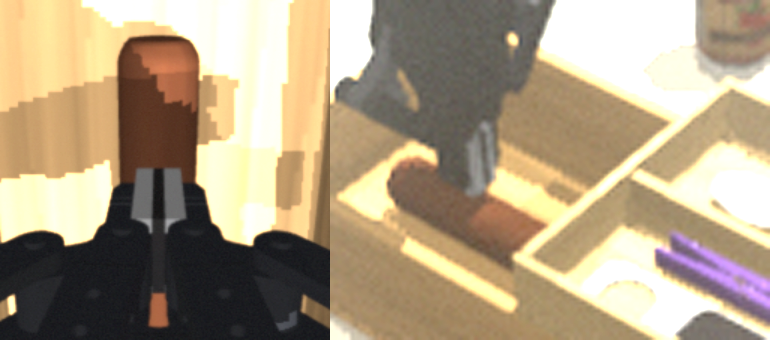

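```bash
python3 - <<'E'
from cell import manip
from h import *
m=manip.camera_model("wrist");print({k:np.round(m[k],3) for k in("fx","fy","cx","cy","dist")})
import numpy as np
a=manip.read_camera("wrist"); g=cv2.cvtColor(a,cv2.COLOR_RGB2GRAY).astype(int)
for v in (170,200,225):print(v,[ (u,a[v,u].tolist()) for u in range(250,330,4)][:0], np.where(np.abs(np.diff(g[v,240:340]))>15)[0]+240)
w=cv2.imread("pics/w1.png",0).astype(int)
for v in (150,180,200,220,270):print("w1",v,np.where(np.abs(np.diff(w[v,255:320]))>25)[0]+255)
for v in (252,256,260,266):print("w1 fingers",v,np.where(np.abs(np.diff(w[v,170:400]))>30)[0]+170)
E
```

```text
{'fx': np.float64(327.22), 'fy': np.float64(327.22), 'cx': np.float64(285.212), 'cy': np.float64(209.096), 'dist': array([-0.037,  0.   ,  0.   ,  0.   ,  0.   ])}
170 [] [257 258 311 312 313]
200 [] [257 258 288 289 312 324 335 336]
225 [] [258 259 310 311 333 336]
w1 150 [271 298 299]
w1 180 [267 271 298 299]
w1 200 [268 271 272 297 298 299]
w1 220 [268 272 297 298 299]
w1 270 [272 273 297 298]
w1 fingers 252 [199 205 206 213 228 272 327 341 356 357 362]
w1 fingers 256 [199 200 205 224 228 272 363 364 365]
w1 fingers 260 [200 203 228 229 272 366 367]
w1 fingers 266 [189 190 191 192 199 212 225 228 229 273 298 345 378 379 380]
```

The fingers shut at a point level with the pin's top, around z≈0.037, although the reported TCP is at 0.010. So the real fingertips seem to sit about 25–30 mm behind the reported TCP. I'll open and check this before going lower.

Request:
servo_tool(
  motion=[
    [[0,0,0,0,0,0,-0.3],[0,0,0,0,0,0,-0.3],[0,0,0,0,0,0,-0.3],[0,0,0,0,0,0,-0.3],[0,0,0,0,0,0,-0.3]],
  ],
)

```text
t: 4.9
position: [0.4286, 0.1246, 0.0104]
tcp_rot: [0.0, 0.714, 0.7, -0.0]
ft_force: [-0.0, -0.7, -0.7]
finger_gap: 0.0554
gripper_force: 0.0
```

```bash
python3 - <<'E'
from cell import manip
import cv2,numpy as np
print(manip.get_state()["finger_gap"])
a=manip.read_camera("wrist")[140:340,180:390];b=manip.read_camera("scene")[190:275,180:275]
a=cv2.resize(a,None,fx=2,fy=2,interpolation=cv2.INTER_CUBIC);b=cv2.resize(b,(380,400),interpolation=cv2.INTER_CUBIC)
cv2.imwrite("pics/chk3.png",cv2.convertScaleAbs(np.hstack([a,b])[...,::-1],alpha=2))
E
```

```text
0.05541955637591043
```

View pics/chk3.png

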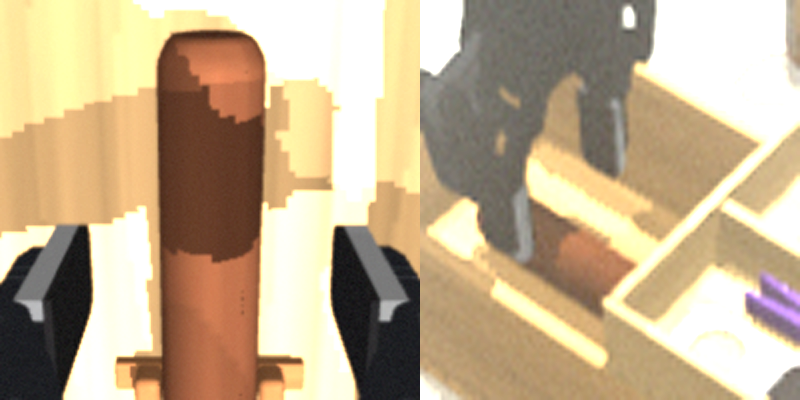

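With the gap at 55.4 mm, the pad tips are 121 px apart in the wrist view, a depth of 0.149 m. That puts the tips at z≈0.049, well above the pin's axis, so I need to go about 30 mm lower.

Request:
servo_tool(
  motion=[
    [[0,0,0,0,0,0.6,-0.3],[0,0,0,0,0,0.6,-0.3],[0,0,0,0,0,0.6,-0.3],[0,0,0,0,0,0.5,-0.3],[0,0,0,0,0,0.4,-0.3],[0,0,0,0,0,0.3,-0.3],[0,0,0,0,0,0,-0.3],[0,0,0,0,0,0,0],[0,0,0,0,0,0,0.1],[0,0,0,0,0,0,0.2],[0,0,0,0,0,0,0.4],[0,0,0,0,0,0,0.6],[0,0,0,0,0,0,0.8],[0,0,0,0,0,0,1],[0,0,0,0,0,0,1],[0,0,0,0,0,0,1]],
  ],
  force=100,
)

```text
t: 6.6
position: [0.4288, 0.1247, -0.0195]
tcp_rot: [0.0, 0.714, 0.7, 0.0]
ft_force: [-0.1, 2.0, 3.7]
finger_gap: 0.0245
gripper_force: 98.1
```

```bash
python3 - <<'E'
from cell import manip
import cv2,numpy as np
a=manip.read_camera("wrist")[100:300,180:390];b=manip.read_camera("scene")[190:275,180:275]
a=cv2.resize(a,None,fx=2,fy=2,interpolation=cv2.INTER_CUBIC);b=cv2.resize(b,(380,400),interpolation=cv2.INTER_CUBIC)
cv2.imwrite("pics/chk4.png",cv2.convertScaleAbs(np.hstack([a,b])[...,::-1],alpha=2))
E
```

```text
(no output)
```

View pics/chk4.png

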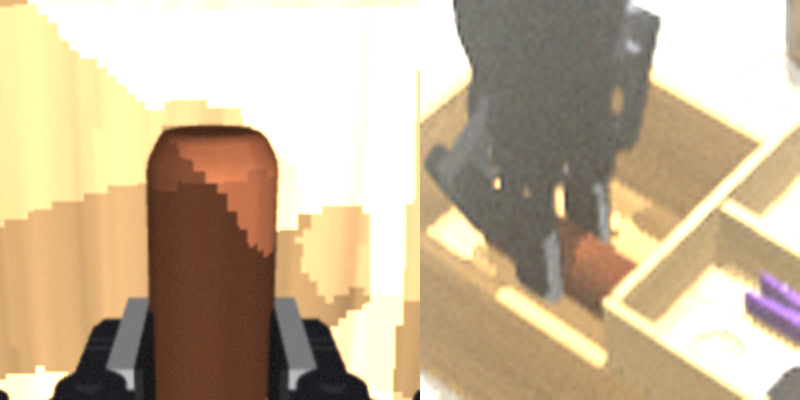

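The fingers now straddle the pin to below its axis and hold it at 98 N. Next I tip it about its covered end by 11°.

Request:
servo_tool(
  motion=[
    [[0,0.016,0,0.07,0,-0.4,1],[0,0.016,0,0.07,0,-0.4,1],[0,0.016,0,0.07,0,-0.4,1],[0,0.016,0,0.07,0,-0.4,1],[0,0.016,0,0.07,0,-0.4,1],[0,0.016,0,0.07,0,-0.4,1],[0,0.016,0,0.07,0,-0.4,1],[0,0.016,0,0.07,0,-0.4,1],[0,0.016,0,0.07,0,-0.4,1],[0,0.016,0,0.07,0,-0.4,1],[0,0.016,0,0.07,0,-0.4,1],[0,0.016,0,0.07,0,-0.4,1],[0,0,0,0,0,0,1],[0,0,0,0,0,0,1]],
  ],
)

```text
t: 8.1
position: [0.4285, 0.1285, 0.0286]
tcp_rot: [-0.067, 0.711, 0.697, 0.068]
ft_force: [-0.1, -1.0, -1.8]
finger_gap: 0.0249
gripper_force: 98.3
```

```bash
python3 - <<'E'
from cell import manip
import cv2,numpy as np
from scipy.spatial.transform import Rotation as R
s=manip.get_state(); q=s["tcp_rot"]; M=R.from_quat(q[[1,2,3,0]]).as_matrix();print(M.round(3),s["moment"],s["finger_gap"])
print("grip",s["position"]-.0435*M[:,2],"right end",s["position"]-.0435*M[:,2]-.2507*M[:,0])
a=manip.read_camera("wrist")[60:300,180:400];b=manip.read_camera("scene")[170:320,140:370]
b=cv2.resize(b,(570,372),interpolation=cv2.INTER_CUBIC);a=cv2.resize(a,(220,372))
cv2.imwrite("pics/chk5.png",cv2.convertScaleAbs(np.hstack([a,b])[...,::-1],alpha=1.6))
E
```

```text
[[ 0.02   1.     0.003]
 [ 0.982 -0.02   0.19 ]
 [ 0.19  -0.    -0.982]] [-0.0005899   0.00693352  0.00674273] 0.02487758657630917
grip [0.42831816 0.12025263 0.0713371 ] right end [ 0.42328401 -0.12581595  0.02363592]
```

View pics/chk5.png

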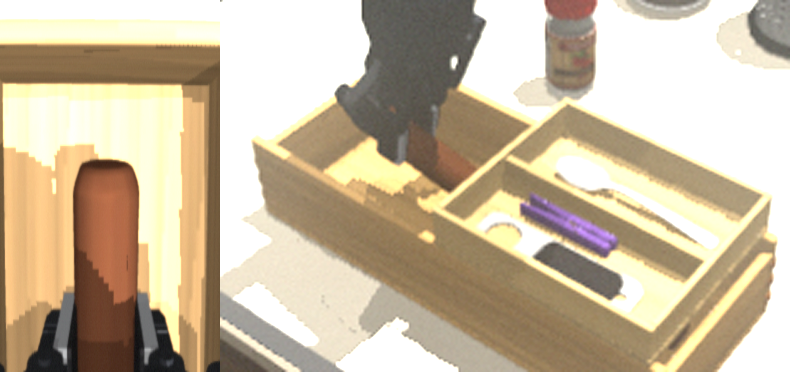

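The pin is tipped 11° with the gripper, unchanged in the grip: its end stays at about v=163 in the wrist view. The tray is undisturbed. Now I draw it out along its own axis.

Request:
servo_tool(
  motion=[
    [[0,0,0,0.5,0,0,1],[0,0,0,1,0,0,1],[0,0,0,1,0,0,1],[0,0,0,1,0,0,1],[0,0,0,1,0,0,1],[0,0,0,0.5,0,0,1]],
  ],
)

```text
t: 8.8
position: [0.4298, 0.1791, 0.0388]
tcp_rot: [-0.067, 0.71, 0.697, 0.069]
ft_force: [0.1, -0.1, -1.1]
finger_gap: 0.0246
gripper_force: 98.3
```

Request:
servo_tool(
  motion=[
    [[0,0,0,1,0,0,1],[0,0,0,1,0,0,1],[0,0,0,1,0,0,1],[0,0,0,1,0,0,1],[0,0,0,1,0,0,1],[0,0,0,1,0,0,1],[0,0,0,1,0,0,1],[0,0,0,1,0,0,1],[0,0,0,1,0,0,1],[0,0,0,1,0,0,1],[0,0,0,1,0,0,1],[0,0,0,1,0,0,1],[0,0,0,0.8,0,0,1],[0,0,0,0,0,0,1]],
  ],
)

```text
t: 10.2
position: [0.4325, 0.3046, 0.0632]
tcp_rot: [-0.067, 0.71, 0.697, 0.069]
ft_force: [-0.2, 0.0, -1.8]
finger_gap: 0.0247
gripper_force: 98.4
```

Request:
servo_tool(
  motion=[
    [[0,0,0,0.4,-0.3,-1.38,1],[0,0,0,0.4,-0.3,-1.38,1],[0,0,0,0.4,-0.3,-1.38,1],[0,0,0,0.4,-0.3,-1.38,1],[0,0,0,0.4,-0.3,-1.38,1],[0,0,0,0.4,-0.3,-1.38,1],[0,0,0,0.4,-0.3,-1.38,1],[0,0,0,0.4,-0.3,-1.38,1],[0,-0.032,0,0,0,0,1],[0,-0.032,0,0,0,0,1],[0,-0.032,0,0,0,0,1],[0,-0.032,0,0,0,0,1],[0,-0.032,0,0,0,0,1],[0,-0.032,0,0,0,0,1],[0,0,0,0,0,0,1],[0,0,0,0,0,0,1],[0,0,0,0,0,0,1],[0,0,0,0,0,0,1]],
  ],
)

```text
t: 12.0
position: [0.4084, 0.314, 0.1775]
tcp_rot: [-0.0, 0.714, 0.7, 0.0]
ft_force: [-0.6, -0.1, -1.2]
finger_gap: 0.025
gripper_force: 98.4
```

```bash
python3 - <<'E'
from cell import manip
import cv2
s=manip.get_state();print(s["position"],s["tcp_rot"],s["qd"].round(4))
cv2.imwrite("pics/fin.png",cv2.convertScaleAbs(manip.read_camera("scene")[...,::-1],alpha=1.5))
E
```

```text
[0.40835221 0.31398779 0.17745799] [-1.05078498e-04  7.14308698e-01  6.99830738e-01  9.96787447e-05] [ 0.0003  0.0025 -0.0019 -0.0028 -0.0005  0.0021]
```

View pics/fin.png

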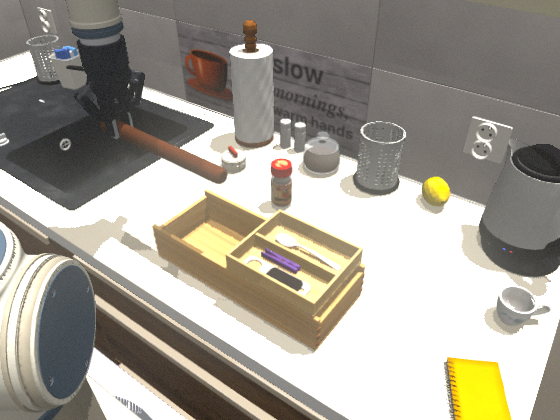

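The pin is out and held. Its right end shows at (222,173), the box and tray are where they were, and the jar is upright. I'll check the end's height against its projection and then hand in.

```bash
python3 - <<'E'
from cell import manip
from h import *
m=manip.camera_model("scene");T=np.array(m["extrinsics"]);K=np.array([[m["fx"],0,m["cx"]],[0,m["fy"],m["cy"]],[0,0,1]])
p=lambda z:cv2.projectPoints(np.array([[.402,.064,z]]),cv2.Rodrigues(T[:3,:3])[0],T[:3,3],K,np.array(m["dist"]))[0].ravel()
print(p(.221),p(.18))
if abs(p(.221)[1]-173)<12: print(manip.sign_off())
E
```

```text
[222.48096772 176.2399898 ] [224.47803447 197.23558451]
the job is handed in; nothing more can be done
None
```

I drew the pin out by its free left end and handed the job in: it is held level about 0.22 m above the worktop, and the last camera view showed the tray still in place and the spice jar upright.

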